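Index the sample carousel by one hole

TASK

Bring the next vial under the needle of the sampling carousel: with a fingertip, press in the spring plunger on the rim of its turning table and turn the table anticlockwise (seen from above) to the very next index hole, one eighth of a turn, then let go so that the plunger springs fully out again, locked in that hole. Lift and carry nothing: leave the vials standing in their pockets, leave the things around the carousel where they are, and finish clear of everything.

Things in the scene. Friction and masses are not known exactly. Their poses are not given: they have to be found in the camera images.
- indexer: fixed base of the carousel, a white round housing 332 mm in diameter and 62 mm high on the bench. Origin: on the bench, on the vertical turning axis of the table; z up. The plunger starts on the base's -x side. The table is a grey disc, 250 mm in diameter, its top 62 mm above the bench, with eight white vial pockets 75 mm from the axis; the two nearest the plunger are empty.
- next_hole (a point): the next index hole, at the top of the fixed aluminium index plate that lies around the table, flush with it: eight holes 45 degrees apart, 14 mm wide along the circle, 140 mm from the axis. The plunger's tooth must come to stand in this one, so the plunger's head ends on the line from the axis to this point.
- needle_tip (a point): tip of the fixed sampling needle, 132 mm above the bench, 75 mm from the axis, 22.5 degrees anticlockwise from the base's +x. Its slim arm (top 187 mm above the bench) reaches over the table from a round post 22 mm thick and 190 mm high, 195 mm from the axis, on a foot 55 x 70 mm and 40 mm high.
- carousel (a joint): angle of the turning table in rad, positive anticlockwise seen from above. It starts at 0, locked in a hole with about 0.007 rad of play either way; the next hole anticlockwise is at 0.785 (45 degrees). Locked, it does not turn; unlocked, it turns easily (friction about 0.06 N m).
- plunger (a joint): how far the plunger is pressed in, in m: 0 fully out (up), 0.012 fully in. The spring takes 4 N to start, 10 N fully in. The table is free from about 0.009. Let go between holes, the plunger stays about 0.0085 in, its round-nosed tooth rubbing under the index plate, and springs out when it meets a hole (within 3 mm of a hole's middle it centres itself).
- plunger_top (a point): centre of the flat top of the plunger's head, a black mushroom button 36 mm in diameter and 12 mm thick on the rim of the turning table, 112 mm from the axis; it goes round with the table. Pressed straight down: its top is 94 mm above the bench when out, 82 mm when fully in. The friction of the fingertip pressed on it carries it round.
- vial0_mid (a point): centre of a capped amber glass vial, 24 mm in diameter and 60 mm tall, loose and upright in a pocket of the table (the one now under the needle); its top is 124 mm above the bench; to be left standing
- vial1_mid (a point): centre of a capped amber glass vial, 24 mm in diameter and 60 mm tall, loose and upright in a pocket of the table (the next one to come under the needle); its top is 124 mm above the bench; to be left standing
- vial2_mid (a point): centre of a capped amber glass vial, 24 mm in diameter and 60 mm tall, loose and upright in a pocket of the table (the one 45 degrees anticlockwise of the needle); its top is 124 mm above the bench; to be left standing
- vial3_mid (a point): centre of a capped amber glass vial, 24 mm in diameter and 60 mm tall, loose and upright in a pocket of the table (the one 90 degrees anticlockwise of the needle); its top is 124 mm above the bench; to be left standing
- tip_box_mid (a point): centre of a white box of pipette tips, 85 x 122 mm and 78 mm tall, on the bench left of the carousel; to be left alone
- beaker_mid (a point): centre of a glass beaker, 60 mm in diameter and 75 mm tall, on the bench right of the carousel; to be left alone
Mind the look-alikes: they are no part of the job. What is shaped like the part that bears vial3_mid but blue is not meant.

How it is judged (in metres and radians):
On the way, in this order (a step that is already met when the one before it is completed fails the run):
1. the plunger is pressed in while the table is still at its first hole (value of joint plunger above 0.007 m and value of joint carousel below 0.1 rad), for 0.1 s.
2. the table has been turned clear of the first hole (value of joint carousel above 0.2 rad), for 0.05 s.
3. the plunger has sprung out into the next hole (value of joint carousel between 0.755 and 0.815 rad and value of joint plunger below 0.002 m), for 0.2 s.
At the end, for the whole second after the job is handed in: the table stands at rest within 0.03 rad of the next hole (0.785 rad), the plunger is out to within 2 mm, the four vials stand upright in their pockets, and the tip box and the beaker are within 30 mm of where they were (all of step 3 and velocity of joint carousel between -0.03 and 0.03 rad/s and height (world z) of vial0_mid between 0.086 and 0.102 m and angle between each of vial0_mid, vial1_mid, vial2_mid, vial3_mid's own z axis and vertical below 0.2 rad and height (world z) of vial1_mid between 0.086 and 0.102 m and height (world z) of vial2_mid between 0.086 and 0.102 m and height (world z) of vial3_mid between 0.086 and 0.102 m and distance of each of tip_box_mid, beaker_mid from where it was at the start of the episode below 0.03 m); the robot touches nothing.
It fails at once if the table is turned clockwise, away from the next hole (value of joint carousel below -0.15 rad).
It fails at once if the table is turned well past the next hole (value of joint carousel above 1.1 rad).
It fails at once if a vial is lifted or tipped out of its pocket (not (height (world z) of each of vial0_mid, vial1_mid, vial2_mid, vial3_mid below 0.109 m and angle between each of vial0_mid, vial1_mid, vial2_mid, vial3_mid's own z axis and vertical below 0.5 rad)).
It fails at once if the tip box or the beaker is lifted or pushed away (distance of any of tip_box_mid, beaker_mid from where it was at the start of the episode above 0.03 m).
It also fails if it takes over 35 s, if anything falls off the work surface, if the arm or the gripper's body presses on something with over 40 N, if the wrist force passes 120 N, or if a joint passes its speed limit or range.

ROBOT

A 6-joint arm with a two-finger parallel gripper is mounted at the origin on the work surface. World frame = base frame: x ahead of the robot, y to its left, z up, the work surface at z = 0. Lengths are in mm, angles in rad, forces in N, time in s.
With the tool pointing down it reaches from about 350 to 775 mm from the base axis. Payload 7.3 kg.
Tool frame: the origin (TCP) lies between the finger pads; the fingertips stand 8 mm ahead of it and the grasp point (between the pads) lies 11 mm behind it; y points along the fingers, z is the direction in which the jaws open and shut, and the axes are right-handed (so a half turn about y gives the same grasp; the last joint's range is limited). The gripper opens to 92 mm and grips with 3 to 60 N. Pads are 19 mm wide; open, the fingers measure 130 mm over their backs; the gripper's body (75 mm by 190 mm) begins 47 mm behind the grasp point.
Start: joints at [1.05, 0.342, 1.524, -0, 1.275, -0.146], TCP at [192.182, 488.58, 234.741] pointing down, gripper open.
Joint ranges: [-2.53, 2.53], [-0.77, 2.02], [0.04, 2.7], [-1, 4.14], [0.28, 2.66], [-3.11, 3.11]. Speed limits (rad/s): [2.57, 2.57, 3.14, 3.14, 3.14, 3.14].

INTERFACE

Orientations are given as [roll, pitch, yaw] about the fixed x, y, z axes, in that order (R = Rz(yaw) Ry(pitch) Rx(roll)).
In Python, from plant import bot, vision, job gives the robot as it stands. The module is installed in compiled form; this text tells all that it offers.
- The arm moves only by the tool arm_command, never from a script. Its argument "deltas" is a list of rows, each a list of 4 numbers: the shift along the tool's x, y, z in m, then the turn about the tool's y in degrees. In form: [[x, y, z, twist], ...]. A call has 1 to 5 rows; each row shifts and turns the commanded pose from where the row before left it, along the tool's axes as they then stand; what a row does not reach is not made up. A row lasts 1/10 s, in which the tool goes at most 50 mm and 8.59 degrees, less where a joint would pass 70% of its speed; a pose out of reach is approached as far as the arm can. A call is refused whole if a number of a shift passes 0.05 or a number of a turn 8.59, either way. A call with a gripper value outside its range is refused whole. "claw" is the closure in counts, from 0 (fully open) to 255 (shut), set as the call begins (left out, the last holds). The fingers move at their own pace and stop on an object; the grip force is fixed at half the most. Time passes only in rows, so rows that do not move let the fingers close. It gives the time, the measured TCP pose, the force and the opening at its end, in the units of the state.
- bot.get_obs(): the state, without advancing time (a new reading comes with each control period).
- vision.capture(name): name is "scene" or "top" or "wrist"; returns a dict with "img" (420x560x3 uint8, red, green, blue), "camera_matrix" (3x3 intrinsics, pixels), "world_to_cam" (4x4, takes a point from world to camera coordinates); the wrist camera has in their place "mount" (4x4, takes a point from camera to tool coordinates, whose origin is the TCP and whose axes are the tool frame's). Camera axes: x right, y down, z forward; pixel columns grow to the right and rows downward; lengths in mm; the calibration is good to about 2 mm. A picture is of the moment at which its call begins: read the wrist's pose just before it. There is no depth.
- job.close_job(): hands the job in, once; it reports no verdict.
Trained networks look in a picture, given as the dict that the camera call returned (one of the last four; its "shot" number tells which), for a name from the list of things; names that differ only in an ending like _2 or _b are one class to them, and where a whole thing is asked for, a point or a joint stands for the part that bears it (a point fixed in the world has none). Each returns a list of dicts, best first, with "confidence" (0 to 1); they miss things now and then, are a little off and sometimes report something else, mostly with a low value. They report only what shows in the picture. A call takes as long as a camera call. They do not tell look-alikes from the thing itself.
- vision.find_in(picture, name): "xyz" ([x, y, z] in mm, in the coordinates of the camera as it stood for that picture, good to about 4 mm: the middle of the surface that is visible of it).
- vision.regions_of(picture, name): "mask" (420x560 bool, what is visible of it).
The state is a dict: "time": time; "joint_positions": joint angles; "dq": joint speeds; "tau": joint torques, N m; "tool_pos": TCP position; "tcp_rot": TCP orientation; "contact_force": force on the tool from outside, world axes, zero at the start; "moment": the same for the moment, N m; "grip_width": finger opening in mm.
Only numpy, scipy, OpenCV 4.12 (cv2) and the standard library are available. Lean on these libraries where they do the work, as an engineer would, in place of code of your own. Each camera call takes 0.05 s, during which the arm holds its last target. There are 200 camera calls.

## Working session

There is one attempt and no reset: what is moved stays moved. The work goes in short steps, Python scripts to look and compute and a tool call to move; the robot and the scene stay as the last step left them, time stands still between calls to the robot, and variables do not carry over. Pictures are saved under pics/ and viewed, about 8 in all and at most 12, crops included, and the job is handed in when it is done.

Besides the shell and the picture viewer there is one more tool, called as a command line: name --pt "numbers of a row" for each row, then --argument value for the rest. arm_command: Moves the arm, as the interface text tells. Its arguments: {"type":"object","properties":{"deltas":{"type":"array","items":{"type":"array","items":{"type":"number"}}},"claw":{"type":"number"}},"required":["deltas"]}

```bash
mkdir -p pics
cat > h.py <<'E'
from plant import bot, vision, job
import numpy as np, cv2
def save(p,n): cv2.imwrite('pics/'+n,cv2.cvtColor(p["img"],cv2.COLOR_RGB2BGR))
def toworld(p,c):
    return (np.linalg.inv(p["world_to_cam"])@np.r_[c,1])[:3]
def pix(p,w):
    c=p["world_to_cam"]@np.r_[w,1]; u=p["camera_matrix"]@c[:3]; return u[:2]/u[2]
def ray(p,u,v,z):
    M=np.linalg.inv(p["world_to_cam"]); d=M[:3,:3]@np.linalg.inv(p["camera_matrix"])@[u,v,1]; o=M[:3,3]
    return o+d*(z-o[2])/d[2]
E
python3 - <<'E'
from h import *
o=bot.get_obs(); print({k:np.round(v,3) for k,v in o.items()})
for n in ("scene","top"):
    p=vision.capture(n); save(p,n+".png")
    for t in ("indexer","plunger_top","vial0_mid","vial3_mid","needle_tip","tip_box_mid","beaker_mid"):
        for r in vision.find_in(p,t)[:6]:
            w=toworld(p,r["xyz"]); print(n,t,round(r["confidence"],2),w.round(0),pix(p,w).round(0))
E
```

```text
{'time': np.float64(0.0), 'joint_positions': array([ 1.05 ,  0.343,  1.525, -0.   ,  1.275, -0.146]), 'dq': array([-0.   , -0.001, -0.001, -0.   ,  0.002,  0.001]), 'tau': array([ -0.   , -43.126, -24.422,   0.072,   0.056,  -0.   ]), 'tool_pos': array([191.972, 488.21 , 234.036]), 'tcp_rot': array([-1.572,  0.   , -0.375]), 'contact_force': array([ 0.444, -1.165,  0.311]), 'moment': array([ 0.018, -0.017, -0.053]), 'grip_width': np.float64(92.201)}
scene indexer 0.68 [656. 123.  65.] [316. 248.]
scene indexer 0.25 [651. 121. 114.] [315. 228.]
scene plunger_top 0.17 [653. 118.  62.] [314. 249.]
scene vial0_mid 0.73 [629. 170. 110.] [334. 220.]
scene vial3_mid 0.71 [654. 119.  64.] [314. 249.]
scene vial3_mid 0.61 [522. 174. 112.] [320. 193.]
scene vial3_mid 0.56 [643. 384.  34.] [424. 236.]
scene needle_tip 0.62 [655. 119.  64.] [314. 249.]
scene tip_box_mid 0.82 [512. 401.  63.] [405. 195.]
scene beaker_mid 0.89 [ 618. -134.   53.] [190. 263.]
top indexer 0.89 [572. 128.  63.] [250. 214.]
top plunger_top 0.51 [456.  88.  94.] [266. 266.]
top plunger_top 0.39 [573. 126.  65.] [251. 214.]
top vial0_mid 0.62 [617. 167. 116.] [232. 193.]
top vial3_mid 0.52 [630. 384.  60.] [141. 188.]
top vial3_mid 0.47 [516. 181. 127.] [224. 239.]
top tip_box_mid 0.61 [489. 392.  55.] [136. 249.]
top beaker_mid 0.88 [ 599. -137.   22.] [362. 205.]
top beaker_mid 0.64 [567. 129.  61.] [250. 217.]
```

Run:
```python
import cv2,numpy as np
a=cv2.imread('pics/scene.png');b=cv2.imread('pics/top.png')
cv2.imwrite('pics/topz.png',cv2.resize(b[100:340,110:390],None,fx=2.5,fy=2.5,interpolation=cv2.INTER_CUBIC))
```

```text
(no output)
```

View pics/scene.png

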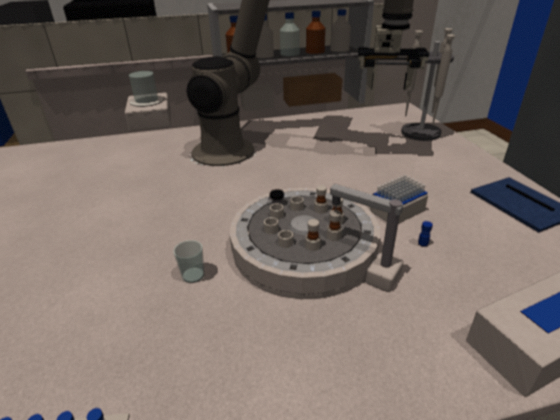

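View pics/topz.png

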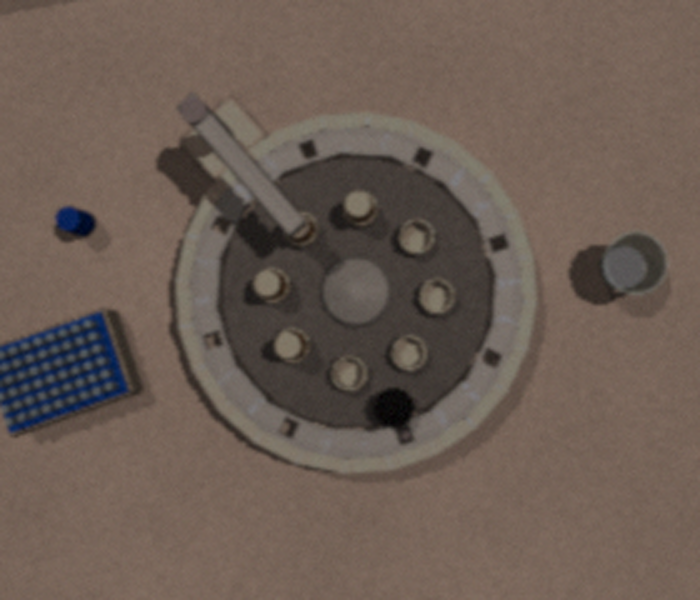

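The scene view shows the black plunger head at (277,195), on the robot side of the carousel. The top crop shows it at (393,407), which is full-frame (267,263), with its hole at (404,433). The next hole anticlockwise is at (492,357).

Possible mix-ups: the only black knob is the plunger at (267,263). The other dark spots are the index holes, and the blue vial at crop (75,222) is the decoy, which I'll leave alone.

Next I'll fit the geometry.

Run:
```python
from h import *
from scipy.optimize import least_squares
p=vision.capture("top"); g=p["img"].astype(float).mean(2)
H=np.array([(404,433),(492,357),(499,243),(424,157),(308,149),(222,222),(212,340),(289,428)])/2.5+[110,100]
pts=[]
for u,v in H:
    ys,xs=np.mgrid[int(v)-4:int(v)+6,int(u)-4:int(u)+6]; w=np.clip(np.median(g[ys,xs])-15-g[ys,xs],0,None)
    pts.append(ray(p,(w*xs).sum()/w.sum(),(w*ys).sum()/w.sum(),62)[:2])
pts=np.array(pts); pts0=np.array([ray(p,u,v,62)[:2] for u,v in H])
for P in (pts,pts0):
    f=lambda q:(P-np.array([[q[0]+140*np.cos(q[2]+k*np.pi/4),q[1]+140*np.sin(q[2]+k*np.pi/4)] for k in range(8)])).ravel()
    s=least_squares(f,[572,126,-2.83],loss="soft_l1"); c=s.x
    print(c.round(3),"res",f(c).reshape(8,2).round(1).tolist(),"plunger",(c[:2]+112*np.array([np.cos(c[2]),np.sin(c[2])])).round(1))
# plunger black blob centroid
ys,xs=np.mgrid[248:278,252:284]; w=(g[ys,xs]<28)
print(w.sum(), "blob top", ray(p,xs[w].mean(),ys[w].mean(),91).round(1))
for i,r in enumerate(vision.regions_of(p,"plunger_top")[:2]):
    m=r["mask"]; y,x=np.nonzero(m); print(m.sum(),r["confidence"],ray(p,x.mean(),y.mean(),91).round(1))
o=bot.get_obs(); print(o["tool_pos"],o["tcp_rot"])
cv2.imwrite('pics/crop.png',cv2.cvtColor(cv2.resize(p["img"][240:290,240:320],None,fx=7,fy=7,interpolation=cv2.INTER_CUBIC),cv2.COLOR_RGB2BGR))
```

```text
[568.714 123.625  -2.801] res [[7.4, 4.4], [0.6, 0.5], [-0.7, 0.9], [-1.0, 0.7], [-1.2, 0.1], [0.8, -2.3], [0.4, -3.1], [-0.5, -2.5]] plunger [463.2  86.2]
[567.497 122.696  -2.801] res [[1.8, 0.5], [1.1, 0.0], [-0.4, 0.4], [-0.8, -0.6], [-0.5, 0.4], [1.9, -0.7], [-0.5, 0.4], [-0.7, -0.6]] plunger [461.9  85.2]
211 blob top [462.   88.2  91. ]
222 0.78 [461.   86.2  91. ]
[192.16052922 488.56764758 234.73388503] [-1.57073892e+00 -1.14478730e-06 -3.74779930e-01]
```

View pics/crop.png

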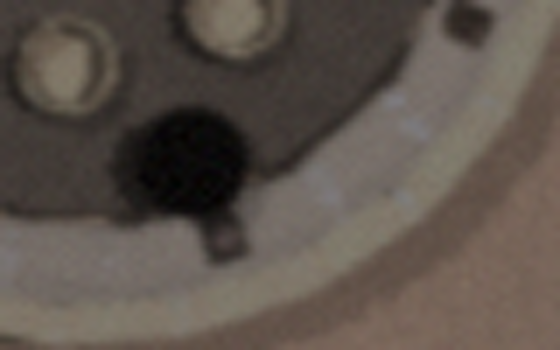

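The crop confirms the single black mushroom head beside its hole, at (190,160) in the crop. The axis is at about (568.5,123.5) with phase -2.801 rad, which puts the plunger at about (462.3,86.3). I'll move above it with the claw shut.

arm_command --pt "0.0266 0 -0.0184 0" --pt "0.0266 0 -0.0184 0" --pt "0.0266 0 -0.0184 0" --pt "0.0266 0 -0.0184 0" --pt "0.0266 0 -0.0184 0" --claw 255

```text
time: 1.4
tool_pos: [282.8, 353.2, 234.8]
tcp_rot: [-1.57, -0.0, -0.375]
contact_force: [-0.8, 0.2, 0.7]
grip_width: 56.4
```

arm_command --pt "0.0266 0 -0.0184 0" --pt "0.0266 0 -0.0184 0" --pt "0.0266 0 -0.0184 0" --pt "0.0266 0 -0.0184 0" --pt "0.0266 0 -0.0184 0"

```text
time: 1.9
tool_pos: [373.0, 218.8, 234.9]
tcp_rot: [-1.57, -0.0, -0.375]
contact_force: [0.6, -0.4, -1.1]
grip_width: 16.4
```

arm_command --pt "0.0266 0 -0.0184 0" --pt "0.0266 0 -0.0184 0" --pt "0.0266 0 -0.0184 0" --pt "0.0266 0 -0.0184 0" --pt "0.0266 0 -0.0184 0"

```text
time: 2.4
tool_pos: [463.1, 84.5, 234.9]
tcp_rot: [-1.57, -0.0, -0.375]
contact_force: [-0.1, 0.2, 0.0]
grip_width: 0.6
```

arm_command --pt "0 0.028 0 0" --pt "0 0.028 0 0" --pt "0 0.028 0 0"

```text
time: 2.7
tool_pos: [462.7, 85.3, 150.0]
tcp_rot: [-1.57, -0.001, -0.376]
contact_force: [-0.7, 1.0, 0.3]
grip_width: 0.5
```

Run:
```python
from h import *
from scipy.spatial.transform import Rotation as R
o=bot.get_obs(); p=vision.capture("wrist"); save(p,"wrist.png")
T=np.eye(4); T[:3,:3]=R.from_euler("xyz",o["tcp_rot"]).as_matrix(); T[:3,3]=o["tool_pos"]
p["world_to_cam"]=np.linalg.inv(T@p["mount"])
print(o["tool_pos"],"tip px",pix(p,(T@[0,8,0,1])[:3]).round(0), "expected plunger px",pix(p,[462.3,86.3,94]).round(0))
for r in vision.find_in(p,"plunger_top"): print(r["confidence"],toworld(p,r["xyz"]).round(1))
for r in vision.regions_of(p,"plunger_top")[:2]:
    y,x=np.nonzero(r["mask"]); print(r["confidence"],x.min(),x.max(),y.min(),y.max(),ray(p,x.mean(),y.mean(),91).round(1))
```

```text
[462.69608346  85.30478828 149.96648632] tip px [277. 262.] expected plunger px [278. 228.]
0.77 [457.8  85.7  90.3]
0.7 245 301 178 247 [457.9  84.5  91. ]
0.52 541 559 90 136 [453.5 272.3  91. ]
```

View pics/wrist.png

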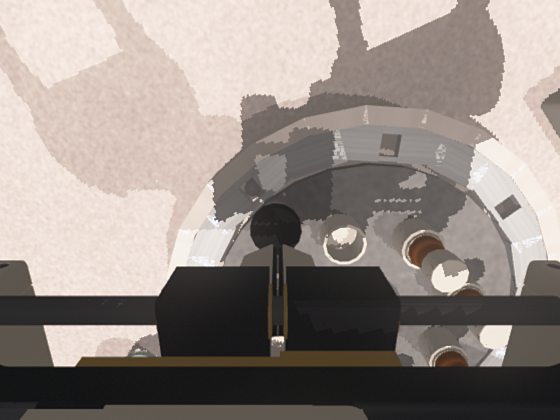

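The wrist picture shows the button at about (275,228), directly behind the closed fingertips and where I expected it. Next I'll descend and press.

arm_command --pt "0 0.022 0 0" --pt "0 0.022 0 0" --pt "0 0.006 0 0" --pt "0 0.003 0 0" --pt "0 0.003 0 0"

```text
time: 3.35
tool_pos: [462.6, 85.7, 96.0]
tcp_rot: [-1.571, -0.001, -0.374]
contact_force: [-3.6, -0.5, 7.0]
grip_width: 0.6
```

arm_command --pt "0 0.002 0 0" --pt "0 0.002 0 0" --pt "0 0.001 0 0" --pt "0 0.001 0 0"

```text
time: 3.75
tool_pos: [462.6, 85.7, 90.5]
tcp_rot: [-1.571, -0.001, -0.374]
contact_force: [-5.3, -1.0, 9.2]
grip_width: 0.1
```

arm_command --pt "0 0.001 0 0" --pt "0 0 0 0"

```text
time: 3.95
tool_pos: [462.6, 85.6, 90.1]
tcp_rot: [-1.571, -0.001, -0.374]
contact_force: [-6.4, -2.1, 13.5]
grip_width: 0.6
```

Run:
```python
from h import *
o=bot.get_obs(); print(o["tool_pos"],o["tcp_rot"],o["contact_force"])
C=np.array([568.5,123.5]); d=o["tool_pos"][:2]-C; a=np.arctan2(d[1],d[0]); r=112; print(np.hypot(*d),a)
for n,step in ((15,3.),):
    th=np.radians(step); a=-2.801
    D=r*np.array([np.cos(a+th)-np.cos(a),np.sin(a+th)-np.sin(a)]); y=o["tcp_rot"][2]
    print("row x,z mm:",D@[np.cos(y),np.sin(y)],D@[-np.sin(y),np.cos(y)],"twist",-step)
```

```text
[462.62488711  85.55715091  90.06763387] [-1.57065739e+00 -1.29812822e-03 -3.74359201e-01] [-6.36133443 -2.13171576 13.51042942]
112.46865930636302 -2.797477589108613
row x,z mm: 3.958677412611722 -4.325633505063529 twist -3.0
```

arm_command --pt "0.00396 0 -0.00433 -3" --pt "0.00396 0 -0.00433 -3" --pt "0.00396 0 -0.00433 -3" --pt "0.00396 0 -0.00433 -3" --pt "0.00396 0 -0.00433 -3"

```text
time: 4.45
tool_pos: [475.7, 58.9, 90.1]
tcp_rot: [-1.572, -0.001, -0.11]
contact_force: [-7.0, -3.5, 14.3]
grip_width: 0.4
```

Run:
```python
from h import *
o=bot.get_obs(); d=o["tool_pos"][:2]-[568.5,123.5]; print(np.hypot(*d),np.arctan2(d[1],d[0])+2.7975,o["tcp_rot"][2]+.3744,o["contact_force"],o["tool_pos"])
p=vision.capture("top")
for r in vision.regions_of(p,"plunger_top")[:2]:
    y,x=np.nonzero(r["mask"]); print(r["confidence"],len(x),ray(p,x.mean(),y.mean(),80).round(1))
p=vision.capture("wrist"); save(p,"w2.png")
```

```text
113.07509760090866 0.26444574524062636 0.2642487595654734 [-7.04038682 -3.5295489  14.30365687] [475.72364121  58.85848898  90.08320893]
0.55 98 [552.4 200.8  80. ]
```

View pics/w2.png

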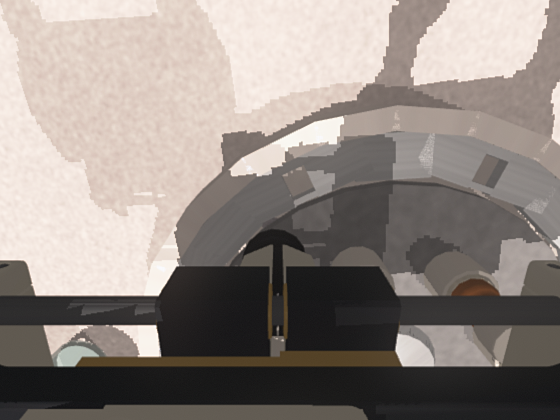

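The button is still centred under the fingertips at about (275,240). The empty index hole at (300,183) has shifted relative to it, so the table is turning. I'll do the remaining 30°.

arm_command --pt "0.00396 0 -0.00433 -3" --pt "0.00396 0 -0.00433 -3" --pt "0.00396 0 -0.00433 -3" --pt "0.00396 0 -0.00433 -3" --pt "0.00396 0 -0.00433 -3"

```text
time: 5.1
tool_pos: [495.5, 36.5, 90.1]
tcp_rot: [-1.573, -0.001, 0.152]
contact_force: [-6.7, -6.9, 11.4]
grip_width: 0.3
```

arm_command --pt "0.00396 0 -0.00433 -3" --pt "0.00396 0 -0.00433 -3" --pt "0.00396 0 -0.00433 -3" --pt "0.00396 0 -0.00433 -3" --pt "0.00396 0 -0.00433 -3" --pt "0 0 0 0"

```text
invalid input
```

arm_command --pt "0.00396 0 -0.00433 -3" --pt "0.00396 0 -0.00433 -3" --pt "0.00396 0 -0.00433 -3" --pt "0.00396 0 -0.00433 -3" --pt "0.00396 0 -0.00433 -3"

```text
time: 5.6
tool_pos: [521.0, 20.4, 90.2]
tcp_rot: [-1.574, -0.002, 0.413]
contact_force: [-3.1, -5.8, 9.3]
grip_width: 0.4
```

arm_command --pt "0 0 0 0"

```text
time: 5.7
tool_pos: [522.1, 20.2, 90.5]
tcp_rot: [-1.575, -0.004, 0.412]
contact_force: [-3.2, -6.9, 9.6]
grip_width: 0.0
```

Run:
```python
from h import *
from scipy.spatial.transform import Rotation as R
o=bot.get_obs(); d=o["tool_pos"][:2]-[568.5,123.5]; print(np.hypot(*d),np.arctan2(d[1],d[0])+2.801,o["tcp_rot"][2]+.3744,o["contact_force"],o["tool_pos"])
p=vision.capture("wrist"); save(p,"w3.png")
T=np.eye(4); T[:3,:3]=R.from_euler("xyz",o["tcp_rot"]).as_matrix(); T[:3,3]=o["tool_pos"]
p["world_to_cam"]=np.linalg.inv(T@p["mount"])
a=-2.801+np.pi/4
for r,z in ((112,82),(140,62),(130,62)): print(r,pix(p,[568.5+r*np.cos(a),123.5+r*np.sin(a),z]).round(0))
cv2.imwrite('pics/w3z.png',cv2.cvtColor(cv2.resize(p["img"][120:300,160:440],None,fx=2.5,fy=2.5),cv2.COLOR_RGB2BGR))
```

```text
113.28214411371157 0.8080830599142761 0.7866973338105558 [-3.19953419 -6.91106568  9.6383152 ] [522.08877644  20.1615149   90.45740082]
112 [283. 260.]
140 [251. 211.]
130 [262. 223.]
```

View pics/w3z.png

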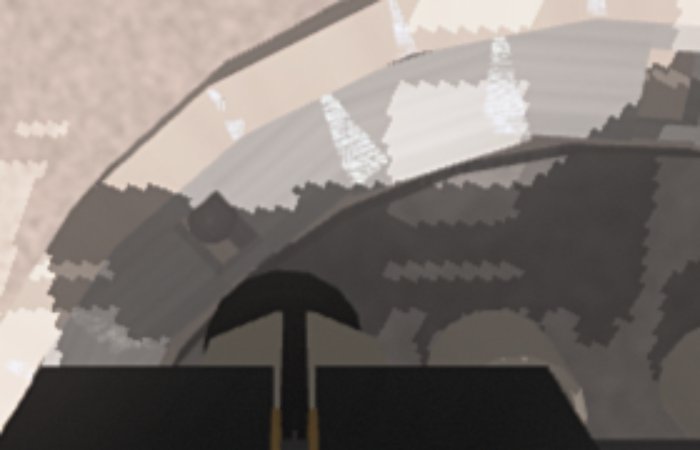

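The round tooth (212,217) sits inside the index hole (centre about (220,231)), within about 1 mm along the circle. I'll release straight up.

arm_command --pt "0 -0.002 0 0" --pt "0 -0.002 0 0" --pt "0 -0.002 0 0" --pt "0 -0.002 0 0" --pt "0 -0.002 0 0"

```text
time: 6.25
tool_pos: [520.6, 21.7, 99.1]
tcp_rot: [-1.572, -0.002, 0.411]
contact_force: [-0.3, -2.2, 4.3]
grip_width: 0.6
```

At z=99 the plunger still pushes with about 4 N, so it has risen into the hole. I'll go clear.

arm_command --pt "0 -0.003 0 0" --pt "0 -0.003 0 0" --pt "0 -0.01 0 0" --pt "0 -0.03 0 0" --pt "0 -0.04 0 0"

```text
time: 6.75
tool_pos: [518.5, 22.3, 183.4]
tcp_rot: [-1.568, 0.004, 0.411]
contact_force: [0.4, -0.3, 0.4]
grip_width: 0.6
```

arm_command --pt "0 -0.04 0 0" --pt "-0.04 0 0 0" --pt "-0.04 0 0 0" --pt "-0.04 0 0 0" --pt "0 0 0 0"

```text
time: 7.25
tool_pos: [405.9, -26.3, 223.9]
tcp_rot: [-1.569, 0.002, 0.409]
contact_force: [0.1, -0.3, 0.6]
grip_width: 0.5
```

Run:
```python
from h import *
from scipy.spatial.transform import Rotation as R
o=bot.get_obs(); print(o["time"],o["tool_pos"],o["contact_force"])
t=vision.capture("top")
for r in vision.regions_of(t,"plunger_top")[:2]:
    y,x=np.nonzero(r["mask"]); w=ray(t,x.mean(),y.mean(),91); d=w[:2]-[568.5,123.5]
    print("top",r["confidence"],len(x),w.round(1),np.hypot(*d),np.arctan2(d[1],d[0])+2.801)
for n in ("tip_box_mid","beaker_mid"): print(n,[toworld(t,r["xyz"]).round(0) for r in vision.find_in(t,n)[:1]])
o=bot.get_obs(); p=vision.capture("wrist")
T=np.eye(4); T[:3,:3]=R.from_euler("xyz",o["tcp_rot"]).as_matrix(); T[:3,3]=o["tool_pos"]
p["world_to_cam"]=np.linalg.inv(T@p["mount"])
for r in vision.regions_of(p,"plunger_top")[:2]:
    y,x=np.nonzero(r["mask"]); w=ray(p,x.mean(),y.mean(),91); d=w[:2]-[568.5,123.5]
    print("wrist",r["confidence"],len(x),w.round(1),np.arctan2(d[1],d[0])+2.801)
a=np.hstack([cv2.resize(t["img"][100:310,140:350],(420,420),interpolation=cv2.INTER_CUBIC),cv2.resize(p["img"],(380,420))])
cv2.imwrite('pics/end.png',cv2.cvtColor(a,cv2.COLOR_RGB2BGR))
```

```text
7.25 [405.87207869 -26.29627336 223.8598953 ] [ 0.13621513 -0.29104914  0.5933572 ]
top 0.72 219 [519.1  21.3  91. ] 113.50161320722826 0.7803435136062364
tip_box_mid [array([493., 395.,  55.])]
beaker_mid [array([ 601., -138.,   22.])]
```

View pics/end.png

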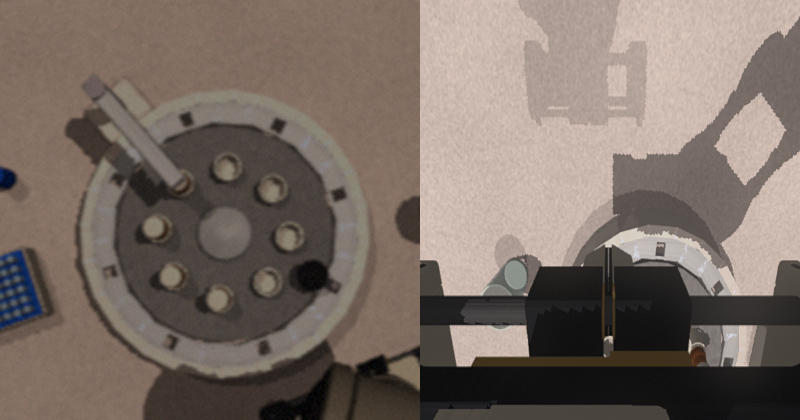

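The top view shows the head at (312,275), beside the next hole at (333,285). The vials are upright, and the box and beaker have not moved. Handing in.

```bash
python3 -c "
from h import *
print(job.close_job())"
```

```text
the job is handed in; nothing more can be done
None
```

I pressed the plunger in with the closed fingertips (bottomed, about 13 N). I then turned the table 45° anticlockwise, let the plunger up, drew the arm clear and handed the job in at about 7.4 s. The hand-in gives no verdict.

**Table angle:** the last top view puts the plunger head at 0.780 rad from its starting hole (target 0.785), beside the next hole.

**Plunger out:** I inferred this, as it can't be measured directly. It still pushed back with about 4 N when the fingertip was 3 mm below its fully-out height, so it had risen into the hole. It would have lost contact about 5 mm lower if it had stuck between holes.

**Surroundings:** in that view the four vials stand upright. The network places the tip box within about 5 mm and the beaker within about 2 mm of where they were, which is about its own accuracy. The contact force read about zero.

**Checks that failed or disagreed:**
- At the end of the turn the tool's own angle about the axis read 0.808 rad. After release it was back near 0.785.
- The last wrist picture did not detect the plunger, because the fingers hid it.
- One six-row move was refused for being too long, with no effect on the arm.

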